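Sort the stripped race-car parts into the pit trays

TASK

Sort the loose parts of the stripped race car into the coloured trays: the two wheels lying flat in the red tray, one in each bay; the two dampers lying flat in the blue tray, one in each bay along its length; and the motor standing upright with its shaft up in the yellow tray. Each part must sit fully down on its bay's floor, the same way up as now, let go and still; leave the oil bottle and the screw jar standing where they are.

Things in the scene. Friction and masses are not known exactly. Their poses are not given: they have to be found in the camera images.
- wheel_white: Race-car wheel lying flat on its side on the table: black rubber tyre 50 mm across, 30 mm high, with a white hub disc; 35 g. Origin: centre of its underside; z up along the axle. Round, so its yaw means nothing. Firm; grip it across the tyre.
- wheel_orange: Race-car wheel lying flat on its side on the table: black rubber tyre 50 mm across, 30 mm high, with an orange hub disc; 35 g. Origin: centre of its underside; z up along the axle. Round, so its yaw means nothing. Firm; grip it across the tyre.
- damper_yellow: Coil-over damper lying on its side on the table: yellow coil spring between two square black collars, aluminium eyelets at the ends. 66 mm long overall along its x axis, 18 mm wide (y) and 18 mm high (z) over the middle 42 mm; flat-sided, does not roll; about 40 g. Origin: centre of its underside. Grip it across y at the middle.
- damper_red: Coil-over damper lying on its side on the table: red coil spring between two square black collars, aluminium eyelets at the ends. 66 mm long overall along its x axis, 18 mm wide (y) and 18 mm high (z) over the middle 42 mm; flat-sided, does not roll; about 40 g. Origin: centre of its underside. Grip it across y at the middle.
- motor: Electric motor can standing upright, its thin shaft up: steel cylinder 36 mm across and 50 mm high with a purple band, then a brass boss and shaft to 62 mm; 160 g. Origin: centre of its underside; z up along the shaft. Round, so yaw means nothing.
- red_tray: Red tray for wheels, fixed to the table. Floor top 3 mm above the table; rims and any divider darker, 4 mm thick, tops 8 mm above the table. Origin: centre of its underside at table height. Turned up to 0.3 rad. Outer size 80 mm (x) by 156 mm (y). A divider makes two square bays, each 72 by 72 mm inside, their centres at y = +38 and -38 mm, x = 0.
- blue_tray: Blue tray for dampers, fixed to the table. Floor top 3 mm above the table; rims and any divider darker, 4 mm thick, tops 8 mm above the table. Origin: centre of its underside at table height. Turned up to 0.3 rad. Outer size 100 mm (x) by 144 mm (y). A divider makes two bays, each 92 mm (x) by 66 mm (y) inside, their centres at y = +35 and -35 mm, x = 0; the dampers lie along x.
- yellow_tray: Yellow tray for the motor, fixed to the table. Floor top 3 mm above the table; rims and any divider darker, 4 mm thick, tops 8 mm above the table. Origin: centre of its underside at table height. Turned up to 0.3 rad. Outer size 68 by 68 mm, one bay 60 by 60 mm inside, centred on the origin.
- oil_bottle: Bystander: small white bottle with a green cap, 28 mm across, 65 mm tall, standing loose between the trays. Origin: centre of its underside.
- screw_jar: Bystander: low amber jar with a pale blue lid, 34 mm across, 28 mm tall, standing loose between the trays. Origin: centre of its underside.
Things that resemble listed ones, but are neither listed nor needed, are in the scene too. Leave any pink look-alike of the wheel_white alone.

How it is judged:
At the end, for the whole second after the job is handed in: One wheel per red bay, one damper per blue bay, motor upright in the yellow tray, all at rest: off bay centre by under 13.5 mm (wheels), 14.5 (motor), 20 along x and 26 along y (dampers, within 0.5 rad of tray x), underside within 2.5 mm of the floor, tilt under 0.08 rad ((((x of wheel_white in the frame of red_tray between -0.0135 and 0.0135 m and y of wheel_white in the frame of red_tray between 0.0245 and 0.0515 m and z of wheel_white in the frame of red_tray between 0.0005 and 0.0055 m) and (x of wheel_orange in the frame of red_tray between -0.0135 and 0.0135 m and y of wheel_orange in the frame of red_tray between -0.0515 and -0.0245 m and z of wheel_orange in the frame of red_tray between 0.0005 and 0.0055 m)) or ((x of wheel_orange in the frame of red_tray between -0.0135 and 0.0135 m and y of wheel_orange in the frame of red_tray between 0.0245 and 0.0515 m and z of wheel_orange in the frame of red_tray between 0.0005 and 0.0055 m) and (x of wheel_white in the frame of red_tray between -0.0135 and 0.0135 m and y of wheel_white in the frame of red_tray between -0.0515 and -0.0245 m and z of wheel_white in the frame of red_tray between 0.0005 and 0.0055 m))) and (((x of damper_yellow in the frame of blue_tray between -0.02 and 0.02 m and y of damper_yellow in the frame of blue_tray between 0.009 and 0.061 m and z of damper_yellow in the frame of blue_tray between 0.0005 and 0.0055 m) and (x of damper_red in the frame of blue_tray between -0.02 and 0.02 m and y of damper_red in the frame of blue_tray between -0.061 and -0.009 m and z of damper_red in the frame of blue_tray between 0.0005 and 0.0055 m)) or ((x of damper_red in the frame of blue_tray between -0.02 and 0.02 m and y of damper_red in the frame of blue_tray between 0.009 and 0.061 m and z of damper_red in the frame of blue_tray between 0.0005 and 0.0055 m) and (x of damper_yellow in the frame of blue_tray between -0.02 and 0.02 m and y of damper_yellow in the frame of blue_tray between -0.061 and -0.009 m and z of damper_yellow in the frame of blue_tray between 0.0005 and 0.0055 m))) and x of motor in the frame of yellow_tray between -0.0145 and 0.0145 m and y of motor in the frame of yellow_tray between -0.0145 and 0.0145 m and z of motor in the frame of yellow_tray between 0.0005 and 0.0055 m and angle between the x axis of each of damper_yellow, damper_red and the x axis of blue_tray, either way round below 0.5 rad and angle between each of wheel_white, wheel_orange, damper_yellow, damper_red, motor's own z axis and vertical below 0.08 rad and linear speed of each of wheel_white, wheel_orange, damper_yellow, damper_red, motor below 0.02 m/s and angular speed of each of wheel_white, wheel_orange, damper_yellow, damper_red, motor below 0.2 rad/s); the robot touches nothing.
It fails at once if the oil bottle is shifted by more than 20 mm or tipped by more than 0.3 rad (distance of oil_bottle from where it was at the start of the episode above 0.02 m or angle between oil_bottle's own z axis and vertical above 0.3 rad).
It fails at once if the screw jar is shifted by more than 20 mm or tipped by more than 0.3 rad (distance of screw_jar from where it was at the start of the episode above 0.02 m or angle between screw_jar's own z axis and vertical above 0.3 rad).
It also fails if it takes over 112 s, if anything falls off the work surface, if the arm or the gripper's body presses on something with over 40 N, if the wrist force passes 120 N, or if a joint passes its speed limit or range.

ROBOT

A 7-joint arm with a two-finger parallel gripper is mounted at the origin on the work surface. World frame = base frame: x ahead of the robot, y to its left, z up, the work surface at z = 0. Lengths are in m, angles in rad, forces in N, time in s.
With the tool pointing down it reaches from about 0.35 to 0.9 m from the base axis. Payload 19.9 kg.
Tool frame: the origin (TCP) lies at the very end of the fingers, on their centre line; the grasp point (between the pads) lies 19 mm behind it; z points along the fingers, y is the line along which they close (so a half turn about z gives the same grasp; the last joint's range is limited). The gripper opens to 85 mm and grips with 20 to 120 N. Pads are 22 mm wide; open, the fingers measure 114 mm over their backs; the gripper's body (76 mm by 85 mm) begins 54 mm behind the grasp point. The pads swing forward as they close: fully open they stand 13 mm farther back than shut.
Start: joints at [-1.357, 0.417, -0.01, 1.614, 0.005, 1.111, -0.053], TCP at [0.158, 0.605, 0.231] pointing down, gripper open.
Joint ranges: [-2.81, 2.81], [-0.39, 2.02], [-1.27, 1.25], [0.06, 2.57], [-1.19, 4.33], [0.19, 2], [-2.82, 2.82]. Speed limits (rad/s): [1.89, 1.89, 2.39, 2.39, 3.01, 3.01, 3.01].

INTERFACE

Orientations are given as a 3x3 rotation matrix whose columns are the frame's x, y, z axes.
In Python, from cell import sense, optics, close_job gives the robot as it stands. The module is installed in compiled form; this text tells all that it offers.
- The arm moves only by the tool pendant, called after ">>>" as name(argument=value, ...) on one line, values as JSON. Schema: {"type":"object","properties":{"rows":{"type":"array","items":{"type":"array","items":{"type":"array","items":{"type":"number"},"minItems":5,"maxItems":5},"minItems":1,"maxItems":12},"minItems":1,"maxItems":1},"grip_force":{"type":"number"},"only":{"type":"string"},"quiet":{"type":"boolean"},"lines":{"type":"string"}},"required":["rows"],"additionalProperties":false}. rows is a list that holds a single list of rows (three levels of brackets), with 1 to 12 rows, each of 5 numbers: the finger opening in m, then dx, dy, dz in m, then a turn about the tool's z in rad; each row shifts and turns the commanded pose from where the row before left it, along the tool's axes as they then stand; what a row does not reach is not made up. A row lasts 1/8 s, in which the tool goes at most 0.0625 m and 0.188 rad, less where a joint would pass 70% of its speed; a pose out of reach is approached as far as the arm can. The fingers move at their own pace and stop on an object; grip_force is the grip in N (left out, the last holds). Time passes only in rows, so rows that do not move let the fingers close. The tool returns the time, the measured TCP pose, the force, the opening and the grip force at its end. only (a regular expression) keeps the lines of the reply that match it, lines (a string "A,B") keeps lines A to B, and quiet returns only ok. Input that does not fit is refused with a message, and nothing moves.
- sense(): the state, without advancing time (a new reading comes with each control period).
- optics.grab_frame(name): name is "scene" or "top" or "wrist"; returns a dict with "img" (480x640x3 uint8, red, green, blue), "fx", "fy", "cx", "cy" (pixels), "rvec" (rotation vector, rad) and "tvec" (3), from world to camera coordinates, as OpenCV has them; the wrist camera has in their place "hand_eye" (4x4, takes a point from camera to tool coordinates, whose origin is the TCP and whose axes are the flange's). Camera axes: x right, y down, z forward; pixel columns grow to the right and rows downward; lengths in m; the calibration is good to about 2 mm. A picture is of the moment at which its call begins: read the wrist's pose just before it. There is no depth.
- close_job(): hands the job in; it is judged then, once.
The state is a dict: "t": time; "joints": joint angles; "dq": joint speeds; "tau": joint torques, N m; "tcp_pos": TCP position; "orientation": TCP orientation; "wrist_force": force on the tool from outside, world axes, zero at the start; "ft_torque": the same for the moment, N m; "finger_gap": finger opening in m; "finger_force": force on a finger pad.
Only numpy, scipy, OpenCV 4.12 (cv2) and the standard library are available. Lean on these libraries where they do the work, as an engineer would, in place of code of your own. Each camera call takes 0.05 s, during which the arm holds its last target. There are 200 camera calls.

## Working session

There is one attempt and no reset: what is moved stays moved. The work goes in short steps, Python scripts to look and compute and a tool call to move; the robot and the scene stay as the last step left them, time stands still between calls to the robot, and variables do not carry over. Pictures are saved under pics/ and viewed, at most 14 in all, crops included, and the job is handed in when it is done.

```bash
mkdir -p pics; python3 - <<'E'
from cell import sense, optics
import cv2,pickle
s=sense();print(s['t'],s['tcp_pos'],s['orientation'],s['finger_gap'])
for n in("scene","top"):
    f=optics.grab_frame(n);pickle.dump(f,open(n+'.pkl','wb'));cv2.imwrite(f'pics/{n}0.png',f['img'][...,::-1])
    print(n,f['fx'],f['cx'],f['cy'],f['rvec'],f['tvec'])
E
```

```text
0.0 [0.15742358 0.6044896  0.23066263] [[-9.67725840e-01  2.52005229e-01 -2.49037789e-04]
 [ 2.52005346e-01  9.67725116e-01 -1.18554036e-03]
 [-5.77622472e-05 -1.21003690e-03 -9.99999266e-01]] 0.08552477125592646
scene 507.6899958880998 324.7009826779436 235.95459412629182 [ 2.34580081  1.21119089 -0.34532932] [-0.28098279 -0.36051559  1.08075036]
top 540.5702597851594 319.9022990042288 230.25838040374043 [ 2.17011968 -2.13481042  0.13974388] [-0.03011197  0.54004965  0.86016544]
```

View pics/top0.png

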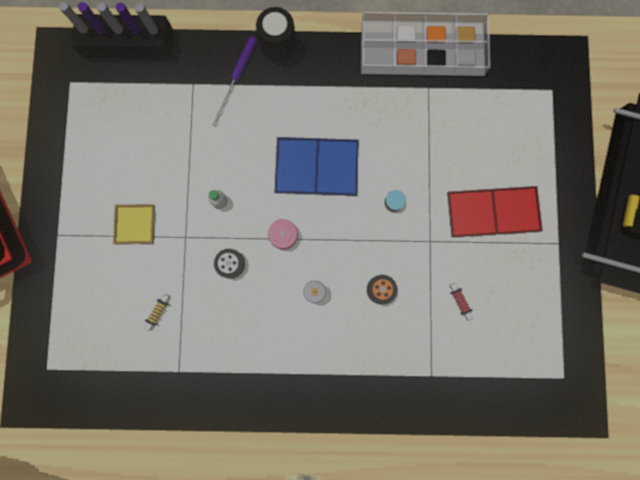

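View pics/scene0.png

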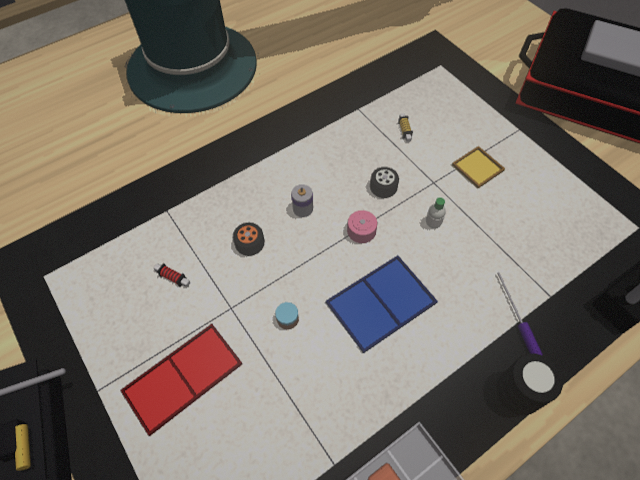

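Top view. For each wanted item, what it could be mistaken for:
- **White wheel:** black tyre at (229,263). The pink disc at (283,234) is a look-alike.
- **Orange wheel:** (382,290). The orange bin in the organiser at (436,33) could be confused with it.
- **Motor:** (315,291). The jar at (396,200) and the black cup at (275,25) are also round.
- **Dampers:** yellow (158,311) and red (461,301). The yellow tool at (632,211) and the screwdriver at (240,65) are similar.
- **Trays:** blue (316,166), red (495,211) and yellow (135,224).

Next I check these in a crop and measure them.

```bash
cat > h.py <<'E'
import numpy as np,cv2,pickle
def ray(f,uv,z):
    R=cv2.Rodrigues(np.array(f['rvec']))[0];t=np.array(f['tvec']).ravel();C=-R.T@t
    uv=np.atleast_2d(np.array(uv,float))
    d=np.c_[(uv[:,0]-f['cx'])/f['fx'],(uv[:,1]-f['cy'])/f['fy'],np.ones(len(uv))]@R
    return C+d*((z-C[2])/d[:,2])[:,None]
def wray(f,pos,R,uv,z):
    T=np.eye(4);T[:3,:3]=R;T[:3,3]=pos;T=T@np.array(f['hand_eye']);uv=np.atleast_2d(np.array(uv,float))
    d=np.c_[(uv[:,0]-f['cx'])/f['fx'],(uv[:,1]-f['cy'])/f['fy'],np.ones(len(uv))]@T[:3,:3].T
    C=T[:3,3];return C+d*((z-C[2])/d[:,2])[:,None]
E
python3 - <<'E'
from h import *
f=pickle.load(open('top.pkl','rb'));im=f['img']
hsv=cv2.cvtColor(im,cv2.COLOR_RGB2HSV)
def seg(name,lo,hi,roi,z):
    x0,y0,x1,y1=roi;m=cv2.inRange(hsv,lo,hi);mm=np.zeros_like(m);mm[y0:y1,x0:x1]=m[y0:y1,x0:x1]
    n,l,st,c=cv2.connectedComponentsWithStats(mm);
    ys,xs=np.nonzero(mm)
    P=ray(f,np.c_[xs,ys],z)[:,:2].astype(np.float32)
    r=cv2.minAreaRect(P);print(name,len(xs),'cen px',xs.mean().round(1),ys.mean().round(1),'world',P.mean(0).round(4),'rect',np.round(r[0],4),np.round(r[1],4),round(r[2],1))
seg('red',(0,120,40),(8,255,255),(440,175,550,245),.004)
seg('blue',(100,120,40),(130,255,255),(265,125,370,205),.004)
seg('yellow',(15,100,40),(35,255,255),(105,195,165,250),.004)
seg('dy',(0,0,0),(180,255,120),(140,285,180,335),.009)
seg('dr',(0,0,0),(180,255,120),(440,280,480,325),.009)
seg('wheelw',(0,0,0),(180,255,90),(210,245,250,285),.02)
seg('wheelo',(0,0,0),(180,255,90),(360,270,405,308),.02)
seg('jar',(85,60,60),(110,255,255),(380,185,412,220),.028)
seg('cap',(45,80,40),(90,255,255),(200,185,235,215),.065)
print('motor',ray(f,[315,291.5],.05)); print('pink',ray(f,[283,234],.03))
a=cv2.resize(im[235:335,135:335],None,fx=4,fy=4,interpolation=2);b=cv2.resize(im[255:305,300:500],None,fx=4,fy=4,interpolation=2)
b=cv2.resize(im[270:320,300:500],None,fx=4,fy=4,interpolation=2)
cv2.imwrite('pics/c1.png',np.vstack([a,b])[...,::-1])
E
```

```text
red 3824 cen px 494.5 211.2 world [ 0.5827 -0.3215] rect [ 0.5827 -0.3216] [0.0764 0.1526] 4.8
blue 3989 cen px 316.8 166.2 world [ 0.6573 -0.0138] rect [ 0.6577 -0.0135] [0.1378 0.0936] 88.9
yellow 1445 cen px 133.8 223.7 world [0.5508 0.299 ] rect [0.5513 0.2994] [0.0643 0.0668] 0.9
dy 181 cen px 157.9 312.4 world [0.401  0.2475] rect [0.403  0.2489] [0.0213 0.0621] 62.2
dr 141 cen px 460.4 301.1 world [ 0.4281 -0.2587] rect [ 0.4316 -0.258 ] [0.0529 0.0205] 27.3
wheelw 354 cen px 231.0 263.8 world [0.4835 0.1265] rect [0.4849 0.1299] [0.0469 0.0503] 0.9
wheelo 339 cen px 380.8 289.6 world [ 0.4447 -0.1241] rect [ 0.4458 -0.1252] [0.0463 0.0483] 0.9
jar 293 cen px 395.1 200.0 world [ 0.595 -0.147] rect [ 0.595  -0.1468] [0.031  0.0303] 0.0
cap 52 cen px 213.1 194.3 world [0.5923 0.1522] rect [0.5925 0.152 ] [0.0129 0.0114] 46.2
motor [[ 0.43923663 -0.01505221  0.05      ]]
pink [[0.53391262 0.04013033 0.03      ]]
```

View pics/c1.png

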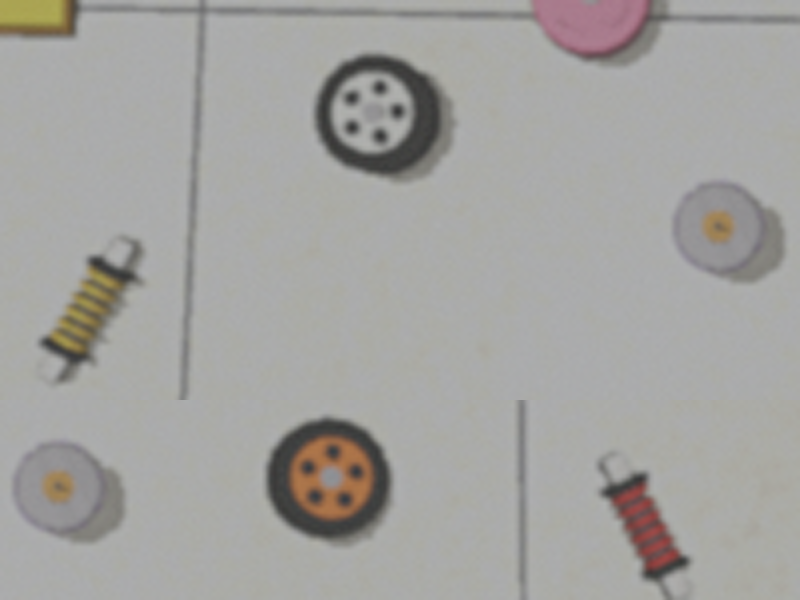

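The crop confirms the choices: white hub at top px (228,263), orange hub (382.8,289.5), motor boss (314.3,291.5). Yellow damper ends are (166.3,297.5) and (149.3,327), red damper ends (453.8,287) and (469,316.3).

```bash
python3 - <<'E'
from h import *
f=pickle.load(open('top.pkl','rb'))
print('white',ray(f,[228,263],.03)[0],'orange',ray(f,[382.75,289.5],.03)[0],'motor',ray(f,[314.25,291.5],.056)[0])
for n,a in(('dy',[[166.25,297.5],[149.25,327]]),('dr',[[453.75,287],[469,316.25]])):
    P=ray(f,a,.012);d=P[0]-P[1];print(n,P.mean(0),'axis angle',np.arctan2(d[1],d[0]),np.hypot(*d[:2]))
E
```

```text
white [0.48408982 0.12988074 0.03      ] orange [ 0.44470332 -0.12611686  0.03      ] motor [ 0.4391058 -0.0139166  0.056    ]
dy [0.40132753 0.24691276 0.012     ] axis angle -0.481418785418258 0.05537747847547932
dr [ 0.42723146 -0.25954279  0.012     ] axis angle 0.4732619402540348 0.054006054448671716
```

>>> pendant(rows=[[[0.085,0,0,0,-0.127],[0.085,0,0,0,-0.1276],[0.085,-0.06,0,0,0],[0.085,-0.06,0,0,0],[0.085,-0.06,0,0,0],[0.085,-0.06,0,0,0],[0.085,0,-0.06,0.04,0],[0.085,0,-0.06,0.04,0],[0.085,0,-0.06,0.02,0],[0.085,0,-0.06,0,0],[0.085,0,-0.06,0,0],[0.085,0,0,0,0]]], grip_force=40)

```text
t: 1.6
tcp_pos: [0.3979, 0.3173, 0.1422]
orientation: [[-1.0, 0.005, -0.0], [0.005, 1.0, -0.002], [0.0, -0.002, -1.0]]
wrist_force: [0.5, 0.5, -0.1]
finger_gap: 0.0853
finger_force: 0.0
```

>>> pendant(rows=[[[0.085,-0.003,-0.035,0,0],[0.085,0,-0.035,0,0],[0.085,0,0,0,0.16],[0.085,0,0,0,0.16],[0.085,0,0,0,0.16],[0.085,0,0,0,0],[0.085,0,0,0,0]]])

```text
t: 2.48
tcp_pos: [0.4004, 0.2518, 0.1421]
orientation: [[-0.889, 0.458, -0.0], [0.458, 0.889, -0.0], [0.0, -0.0, -1.0]]
wrist_force: [0.1, -0.1, 0.3]
finger_gap: 0.0854
finger_force: 0.0
```

```bash
cat > look.py <<'E'
import sys,pickle,cv2
from cell import sense,optics
s=sense();f=optics.grab_frame("wrist");pickle.dump((f,s['tcp_pos'],s['orientation']),open('w.pkl','wb'))
cv2.imwrite(f'pics/{sys.argv[1]}.png',f['img'][...,::-1])
E
python3 look.py w1
```

```text
(no output)
```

View pics/w1.png

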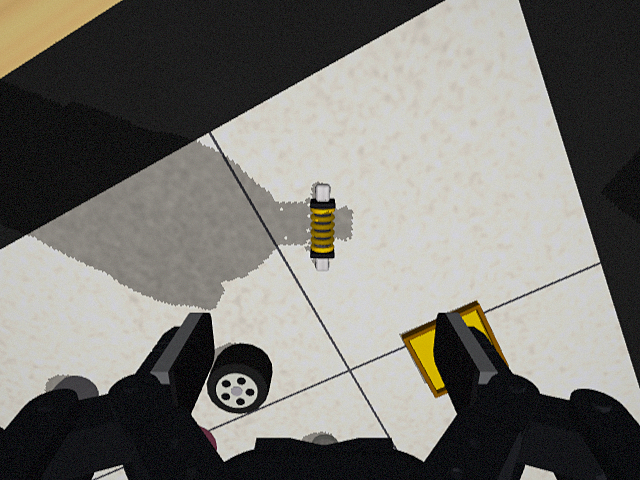

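The damper is upright in the wrist view at px (322,228), ends (322,185) and (322,271), so it is aligned with tool x.

```bash
python3 - <<'E'
from h import *
f,p,R=pickle.load(open('w.pkl','rb'));P=wray(f,p,R,[[322,228],[322,185],[322,271]],.011);print(P,p)
print('tool delta',np.array(R).T@(P[0]-p))
print('wheel',wray(f,p,R,[237,391],.03),'tray corners',wray(f,p,R,[[402,335],[477,303]],.008))
E
```

```text
[[0.40080039 0.25048728 0.011     ]
 [0.37243962 0.26516516 0.011     ]
 [0.43131856 0.23469285 0.011     ]] [0.40035698 0.25181211 0.14209364]
tool delta [-0.00100466 -0.00094504  0.13109383]
wheel [[0.48518843 0.13071746 0.03      ]] tray corners [[0.51295844 0.26619221 0.008     ]
 [0.51336567 0.33092492 0.008     ]]
```

>>> pendant(rows=[[[0.06,-0.001,-0.001,0.05,0],[0.05,0,0,0.05,0],[0.05,0,0,0.036,0],[0.05,0,0,0,0],[0.0,0,0,0,0],[0.0,0,0,0,0],[0.0,0,0,0,0],[0.0,0,0,0,0],[0.0,0,0,0,0],[0.0,0,0,-0.03,0],[0.0,0,0,-0.05,0],[0.0,0,0,-0.05,0]]], grip_force=40)

```text
t: 4.03
tcp_pos: [0.4009, 0.2501, 0.1389]
orientation: [[-0.887, 0.462, 0.001], [0.462, 0.887, 0.001], [-0.001, 0.001, -1.0]]
wrist_force: [1.2, -0.1, -0.6]
finger_gap: 0.0168
finger_force: 39.8
```

>>> pendant(rows=[[[0,0,0,0,-0.16],[0,0,0,0,-0.16],[0,0,0,0,-0.16],[0,-0.043,-0.038,0,0],[0,-0.043,-0.038,0,0],[0,-0.043,-0.038,0,0],[0,-0.043,-0.038,0,0],[0,-0.043,-0.038,0,0],[0,-0.043,-0.038,0,0],[0,0,0,0,0],[0,0,0,0,0]]])

```text
t: 5.4
tcp_pos: [0.6587, 0.0224, 0.1371]
orientation: [[-1.0, 0.0, 0.001], [0.0, 1.0, 0.0], [-0.001, 0.0, -1.0]]
wrist_force: [-0.4, 0.9, 0.1]
finger_gap: 0.0169
finger_force: 39.9
```

>>> pendant(rows=[[[0,0,0,0.05,0],[0,0,0,0.05,0],[0,0,0,0.02,0],[0,0,0,0.006,0],[0,0,0,0,0],[0.03,0,0,0,0],[0.03,0,0,0,0],[0.03,0,0,0,0],[0.03,0,0,-0.02,0],[0.03,0,0,-0.05,0],[0.06,0,0,-0.05,0],[0.06,0,0,-0.01,0]]])

```text
t: 6.9
tcp_pos: [0.6606, 0.022, 0.1454]
orientation: [[-1.0, 0.0, 0.006], [0.0, 1.0, 0.001], [-0.006, 0.001, -1.0]]
wrist_force: [-0.3, 0.3, -1.1]
finger_gap: 0.0599
finger_force: 0.0
```

>>> pendant(rows=[[[0.06,0.039,-0.047,0,0],[0.06,0.039,-0.047,0,0],[0.06,0.039,-0.047,0,0],[0.06,0.039,-0.047,0,0],[0.06,0.039,-0.047,0,0],[0.06,0.039,-0.047,0,0],[0.06,0,0,0,-0.158],[0.06,0,0,0,-0.158],[0.06,0,0,0,-0.158],[0.06,0,0,0,0],[0.06,0,0,0,0]]])

```text
t: 8.28
tcp_pos: [0.4247, -0.2599, 0.1404]
orientation: [[-0.892, -0.453, 0.0], [-0.453, 0.892, -0.0], [-0.0, -0.0, -1.0]]
wrist_force: [0.4, -0.2, -0.8]
finger_gap: 0.0602
finger_force: 0.0
```

```bash
python3 look.py w2
```

```text
(no output)
```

View pics/w2.png

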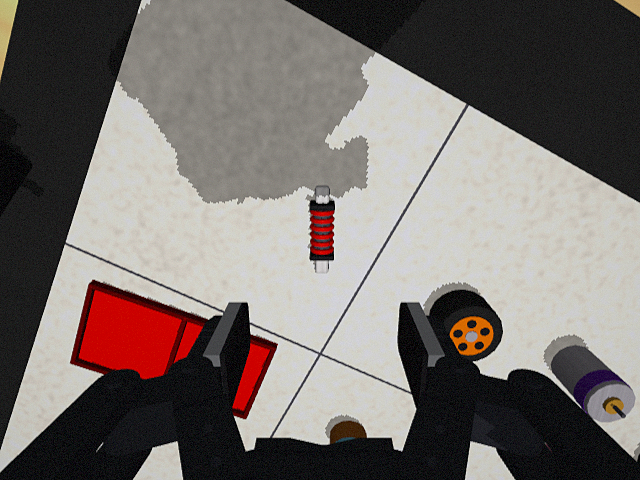

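The red damper is aligned at px (321,231). That puts the offset at about (-3,-2) mm in tool axes.

>>> pendant(rows=[[[0.06,-0.003,-0.002,0.05,0],[0.05,0,0,0.05,0],[0.05,0,0,0.034,0],[0.05,0,0,0,0],[0.0,0,0,0,0],[0.0,0,0,0,0],[0.0,0,0,0,0],[0.0,0,0,0,0],[0.0,0,0,0,0],[0.0,0,0,-0.03,0],[0.0,0,0,-0.05,0],[0.0,0,0,-0.05,0]]], grip_force=40)

```text
t: 9.82
tcp_pos: [0.4284, -0.2603, 0.139]
orientation: [[-0.89, -0.456, 0.001], [-0.456, 0.89, -0.001], [-0.001, -0.001, -1.0]]
wrist_force: [1.2, -1.0, -0.8]
finger_gap: 0.0168
finger_force: 39.7
```

>>> pendant(rows=[[[0,0,0,0,0.158],[0,0,0,0,0.158],[0,0,0,0,0.158],[0,-0.038,0.035,0,0],[0,-0.038,0.035,0,0],[0,-0.038,0.035,0,0],[0,-0.038,0.035,0,0],[0,-0.038,0.035,0,0],[0,-0.038,0.035,0,0],[0,0,0,0,0],[0,0,0,0,0]]])

```text
t: 11.2
tcp_pos: [0.6562, -0.0509, 0.1371]
orientation: [[-1.0, 0.001, 0.001], [0.001, 1.0, -0.001], [-0.001, -0.001, -1.0]]
wrist_force: [0.1, -0.9, 0.1]
finger_gap: 0.0167
finger_force: 39.8
```

>>> pendant(rows=[[[0,0,0.001,0.05,0],[0,0,0.001,0.05,0],[0,0,0,0.02,0],[0,0,0,0.006,0],[0,0,0,0,0],[0.03,0,0,0,0],[0.03,0,0,0,0],[0.03,0,0,0,0],[0.03,0,0,-0.02,0],[0.03,0,0,-0.05,0],[0.06,0,0,-0.05,0],[0.08,0,0,-0.01,0]]])

```text
t: 12.7
tcp_pos: [0.6581, -0.0486, 0.1454]
orientation: [[-1.0, 0.0, 0.006], [0.0, 1.0, -0.0], [-0.006, -0.0, -1.0]]
wrist_force: [1.0, 0.4, 0.2]
finger_gap: 0.0653
finger_force: 0.0
```

>>> pendant(rows=[[[0.08,0.052,-0.018,0,0],[0.08,0.053,-0.019,0,0],[0.08,0.053,-0.019,0,0],[0.08,0.054,-0.019,0,0],[0.08,0,0,0,0],[0.08,0,0,0,0]]])

```text
t: 13.45
tcp_pos: [0.445, -0.1232, 0.1408]
orientation: [[-1.0, 0.0, 0.001], [0.0, 1.0, -0.0], [-0.001, -0.0, -1.0]]
wrist_force: [1.0, 0.4, 0.6]
finger_gap: 0.0797
finger_force: 0.0
```

```bash
python3 look.py w3
```

```text
(no output)
```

View pics/w3.png

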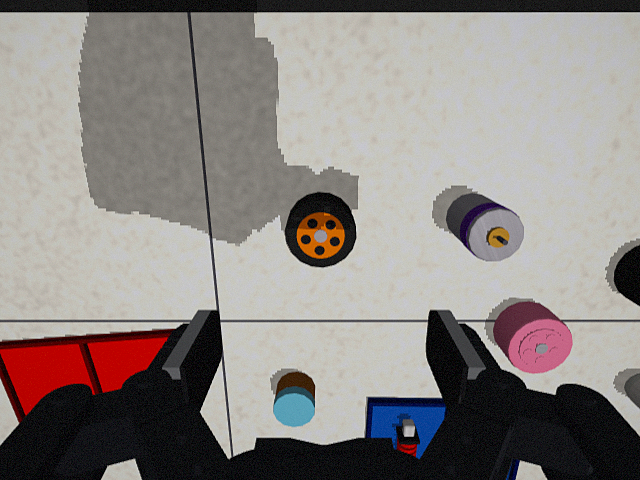

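The wrist view shows the orange hub at px (320,236), the motor boss at (498,237), and the red damper in its blue bay.

```bash
python3 - <<'E'
from h import *
f,p,R=pickle.load(open('w.pkl','rb'));R=np.array(R)
for n,uv,z in(('orange',[320,236],.03),('motor',[498,237],.053)):
    P=wray(f,p,R,uv,z)[0];print(n,P,'tool',R.T@(P-p))
E
```

```text
orange [ 0.44589805 -0.12493015  0.03      ] tool [-0.00079358 -0.00170869  0.11083029]
motor [ 0.43903135 -0.01353642  0.053     ] tool [0.00606776 0.10968324 0.08781998]
```

>>> pendant(rows=[[[0.08,-0.001,-0.002,0.05,0],[0.08,0,0,0.05,0],[0.08,0,0,0.033,0],[0.08,0,0,0,0],[0.0,0,0,0,0],[0.0,0,0,0,0],[0.0,0,0,0,0],[0.0,0,0,0,0],[0.0,0,0,0,0],[0.0,0,0,-0.03,0],[0.0,0,0,-0.05,0],[0.0,0,0,-0.05,0]]], grip_force=40)

```text
t: 15.0
tcp_pos: [0.4455, -0.1253, 0.1399]
orientation: [[-1.0, 0.0, 0.002], [0.0, 1.0, -0.0], [-0.002, -0.0, -1.0]]
wrist_force: [-0.0, -0.0, -0.8]
finger_gap: 0.0482
finger_force: 42.4
```

>>> pendant(rows=[[[0,-0.028,-0.047,0,0],[0,-0.028,-0.047,0,0],[0,-0.028,-0.047,0,0],[0,-0.028,-0.048,0,0],[0,-0.028,-0.048,0,0],[0,0,0,0,0],[0,0,0,0,0]]])

```text
t: 15.88
tcp_pos: [0.5853, -0.362, 0.138]
orientation: [[-1.0, 0.0, 0.001], [0.0, 1.0, -0.0], [-0.001, -0.0, -1.0]]
wrist_force: [0.4, 0.9, -0.7]
finger_gap: 0.0483
finger_force: 42.5
```

```bash
python3 look.py w4
```

```text
(no output)
```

View pics/w4.png

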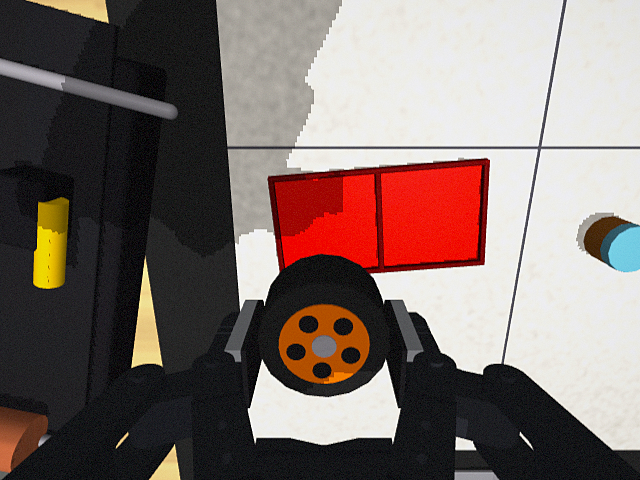

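The wheel is held level. Tray outer corners read (268,178), (489,159), (485,264) in the wrist view. I check the tray pose from these.

```bash
python3 - <<'E'
from h import *
f,p,R=pickle.load(open('w.pkl','rb'));R=np.array(R)
P=wray(f,p,R,[[268,178],[489,159],[485,264]],.008)[:,:2];print(P,'centre',(P[0]+P[2])/2)
y=(P[1]-P[0])/np.linalg.norm(P[1]-P[0]);c=(P[0]+P[2])/2;print('angle',np.arctan2(-y[0],y[1]),'bays',c-.038*y,c+.038*y)
E
```

```text
[[ 0.54953491 -0.400317  ]
 [ 0.53640891 -0.2466674 ]
 [ 0.61480676 -0.23917025]] centre [ 0.58217084 -0.31974363]
angle 0.08522118419257589 bays [ 0.58540532 -0.35760572] [ 0.57893635 -0.28188153]
```

>>> pendant(rows=[[[0,0,0.002,0.05,0],[0,0,0,0.05,0],[0,0,0,0.02,0],[0,0,0,0.007,0],[0,0,0,0,0],[0.062,0,0,0,0],[0.062,0,0,0,0],[0.062,0,0,0,0],[0.062,0,0,-0.02,0],[0.062,0,0,-0.05,0],[0.07,0,0,-0.05,0],[0.08,0,0,-0.01,0]]])

```text
t: 17.42
tcp_pos: [0.5867, -0.3615, 0.1455]
orientation: [[-1.0, 0.0, 0.006], [0.0, 1.0, -0.003], [-0.006, -0.003, -1.0]]
wrist_force: [-0.4, 0.6, -0.5]
finger_gap: 0.0799
finger_force: 0.0
```

>>> pendant(rows=[[[0.08,0.0113,0.0547,0,0],[0.08,0.0113,0.0547,0,0],[0.08,0.0113,0.0547,0,0],[0.08,0.0113,0.0547,0,0],[0.08,0.0113,0.0547,0,0],[0.08,0.0113,0.0547,0,0],[0.08,0.0113,0.0547,0,0],[0.08,0.0113,0.0547,0,0],[0.08,0.0113,0.0547,0,0],[0.08,0,0,0,0],[0.08,0,0,0,0]]])

```text
t: 18.8
tcp_pos: [0.4838, 0.1315, 0.1405]
orientation: [[-1.0, 0.0, 0.0], [0.0, 1.0, -0.0], [-0.0, -0.0, -1.0]]
wrist_force: [-0.3, -1.8, -0.0]
finger_gap: 0.0801
finger_force: 0.0
```

```bash
python3 look.py w5
```

```text
(no output)
```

View pics/w5.png

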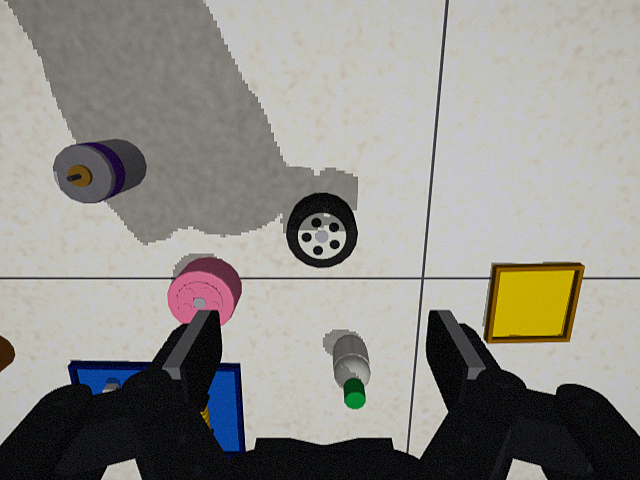

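The white hub is at px (321,237), offset about (-1.5,-1) mm. The yellow tray corners are (490,263), (584,263), (571,342) and (487,342).

>>> pendant(rows=[[[0.08,-0.0015,-0.001,0.05,0],[0.08,0,0,0.05,0],[0.08,0,0,0.033,0],[0.08,0,0,0,0],[0.0,0,0,0,0],[0.0,0,0,0,0],[0.0,0,0,0,0],[0.0,0,0,0,0],[0.0,0,0,0,0],[0.0,0,0,-0.03,0],[0.0,0,0,-0.05,0],[0.0,0,0,-0.05,0]]], grip_force=40)

```text
t: 20.35
tcp_pos: [0.4853, 0.1309, 0.14]
orientation: [[-1.0, 0.0, 0.001], [0.0, 1.0, 0.0], [-0.001, 0.0, -1.0]]
wrist_force: [0.7, 0.9, 0.4]
finger_gap: 0.0483
finger_force: 42.1
```

>>> pendant(rows=[[[0,-0.0118,-0.0513,0,0],[0,-0.0118,-0.0513,0,0],[0,-0.0118,-0.0513,0,0],[0,-0.0118,-0.0513,0,0],[0,-0.0118,-0.0513,0,0],[0,-0.0118,-0.0513,0,0],[0,-0.0118,-0.0513,0,0],[0,-0.0118,-0.0513,0,0],[0,0,0,0,0],[0,0,0,0,0]]])

```text
t: 21.6
tcp_pos: [0.5796, -0.2791, 0.1381]
orientation: [[-1.0, 0.0, 0.001], [0.0, 1.0, 0.0], [-0.001, 0.0, -1.0]]
wrist_force: [-0.6, 0.7, -0.1]
finger_gap: 0.0484
finger_force: 42.1
```

```bash
python3 - <<'E'
from h import *
f,p,R=pickle.load(open('w.pkl','rb'))
P=wray(f,p,R,[[490,263],[584,263],[571,342],[487,342]],.008)[:,:2];print(P,P.mean(0))
E
```

```text
[[0.51338038 0.25907408]
 [0.51339278 0.33066612]
 [0.58307388 0.33474282]
 [0.5830856  0.26600799]] [0.54823316 0.29762275]
```

>>> pendant(rows=[[[0,0,0,0.05,0],[0,0,0,0.05,0],[0,0,0,0.02,0],[0,0,0,0.007,0],[0,0,0,0,0],[0.062,0,0,0,0],[0.062,0,0,0,0],[0.062,0,0,0,0],[0.062,0,0,-0.02,0],[0.062,0,0,-0.05,0],[0.07,0,0,-0.05,0],[0.08,0,0,-0.01,0]]])

```text
t: 23.1
tcp_pos: [0.581, -0.2803, 0.1452]
orientation: [[-1.0, 0.0, 0.006], [0.0, 1.0, -0.002], [-0.006, -0.002, -1.0]]
wrist_force: [-0.7, -0.8, -0.1]
finger_gap: 0.0799
finger_force: 0.0
```

>>> pendant(rows=[[[0.07,0.0235,0.0442,0,0],[0.07,0.0235,0.0442,0,0],[0.07,0.0235,0.0442,0,0],[0.07,0.0235,0.0442,0,0],[0.07,0.0235,0.0442,0,0],[0.07,0.0235,0.0442,0,0],[0.07,0,0,0,0],[0.07,0,0,0,0]]])

```text
t: 24.1
tcp_pos: [0.4389, -0.0145, 0.1407]
orientation: [[-1.0, 0.0, 0.001], [0.0, 1.0, -0.0], [-0.001, -0.0, -1.0]]
wrist_force: [0.1, -0.3, 0.0]
finger_gap: 0.0699
finger_force: 0.0
```

>>> pendant(rows=[[[0.07,0,0.001,0.05,0],[0.07,0,0,0.05,0],[0.07,0,0,0.027,0],[0.07,0,0,0,0],[0.0,0,0,0,0],[0.0,0,0,0,0],[0.0,0,0,0,0],[0.0,0,0,0,0],[0.0,0,0,0,0],[0.0,0,0,-0.03,0],[0.0,0,0,-0.05,0],[0.0,0,0,-0.05,0]]], grip_force=50)

```text
t: 25.6
tcp_pos: [0.4384, -0.0133, 0.1455]
orientation: [[-1.0, 0.0, 0.001], [0.0, 1.0, 0.0], [-0.001, 0.0, -1.0]]
wrist_force: [0.6, 0.4, -1.8]
finger_gap: 0.0347
finger_force: 50.6
```

>>> pendant(rows=[[[0,-0.0183,0.052,0,0],[0,-0.0183,0.052,0,0],[0,-0.0183,0.052,0,0],[0,-0.0183,0.052,0,0],[0,-0.0183,0.052,0,0],[0,-0.0183,0.052,0,0],[0,0,0,0,0],[0,0,0,0,0]]])

```text
t: 26.6
tcp_pos: [0.5484, 0.2983, 0.1437]
orientation: [[-1.0, 0.0, 0.0], [0.0, 1.0, -0.0], [-0.0, -0.0, -1.0]]
wrist_force: [0.2, -1.3, -1.9]
finger_gap: 0.0349
finger_force: 50.7
```

>>> pendant(rows=[[[0,0,0,0.05,0],[0,0,0,0.05,0],[0,0,0,0.02,0],[0,0,0,0.006,0],[0,0,0,0,0],[0.05,0,0,0,0],[0.05,0,0,0,0],[0.06,0,0,0,0],[0.06,0,0,-0.02,0],[0.06,0,0,-0.05,0],[0.07,0,0,-0.05,0],[0.08,0,0,-0.05,0]]])

```text
t: 28.1
tcp_pos: [0.5484, 0.2987, 0.1904]
orientation: [[-1.0, 0.0, 0.001], [0.0, 1.0, 0.001], [-0.001, 0.001, -1.0]]
wrist_force: [0.3, 0.4, 0.5]
finger_gap: 0.0801
finger_force: 0.0
```

>>> pendant(rows=[[[0.08,0.05,0.03,0,0],[0.08,0.05,0.03,0,0],[0.08,0.05,0.03,0,0],[0.08,0.05,0.03,0,0],[0.08,0,0.05,0,0],[0.08,0,0.05,0,0],[0.08,0,0.04,0,0],[0.08,0,0,0,0]]])

```text
t: 29.1
tcp_pos: [0.3474, 0.5612, 0.188]
orientation: [[-1.0, -0.003, 0.0], [-0.003, 1.0, 0.001], [-0.0, 0.001, -1.0]]
wrist_force: [-0.1, -1.2, -0.2]
finger_gap: 0.0799
finger_force: 0.0
```

```bash
python3 - <<'E'
from cell import optics
import cv2,numpy as np,pickle
f=optics.grab_frame("top");g=optics.grab_frame("scene");pickle.dump(f,open('top2.pkl','wb'))
cv2.imwrite('pics/t2.png',cv2.resize(f['img'][120:330,100:560],(800,365),interpolation=2)[...,::-1]);cv2.imwrite('pics/s2.png',g['img'][...,::-1])
E
```

```text
(no output)
```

View pics/t2.png

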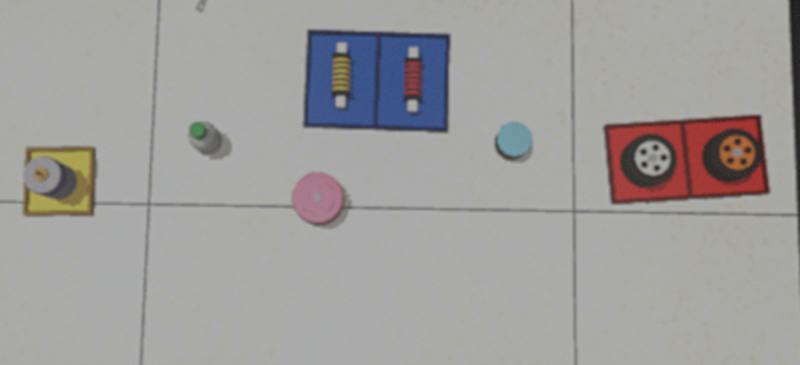

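View pics/s2.png

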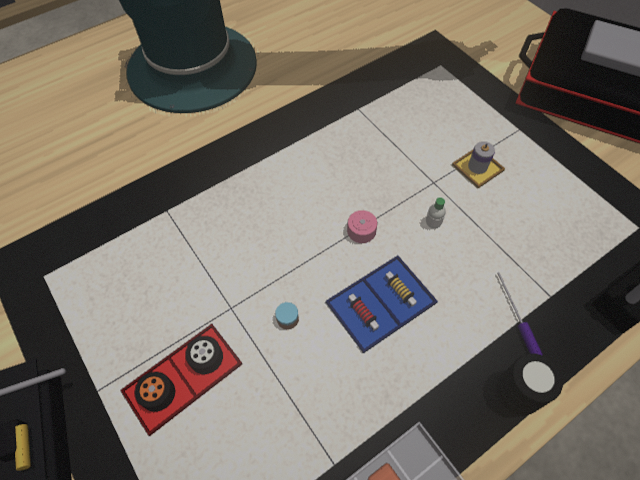

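All five parts are in their bays: hubs at crop px (653,157) and (737,152), motor boss at (41,174). A numeric check comes before handing in.

```bash
python3 - <<'E'
from h import *
f=pickle.load(open('top2.pkl','rb'));k=.575
for n,u,z in(('white',(653,157),.033),('orange',(737,152),.033),('motor',(41,174),.057)):
    print(n,ray(f,[100+u[0]*k,120+u[1]*k],z)[0])
E
```

```text
white [ 0.57870406 -0.28038696  0.033     ]
orange [ 0.58489193 -0.36115189  0.033     ]
motor [0.54912275 0.29725379 0.057     ]
```

These agree with the bay centres to within about 4 mm, so I hand in.

```bash
python3 -c "
from cell import close_job
print(close_job())"
```

```text
the job is handed in; nothing more can be done
None
```

Job handed in at about 29 s of robot time: both wheels, both dampers and the motor are in their trays, with the bottle and jar untouched, though the hand-in gave no pass or fail verdict.

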